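# Set a drum frame in the tacking fixture

### The job

Get the bare drum frame held ready for tacking on the hide: push it flat across the board until it sits against both upright wooden dogs (the two fixed posts), with the sliding stop block pushed up against its other side so that it is trapped without play. Work gently with your fingertips only - nothing is to be gripped or lifted - and leave the tack bowl, hammer, glue jar and finished drum where they are.

Things in the scene. Friction and masses are not known exactly. Their poses are not given: they have to be found in the camera images.
- fixture: fixed plywood board, 400 mm (its x) by 480 mm (its y), 12 mm thick, screwed to the bench; its top is at z = 0.012. Origin: centre of its underside. +y points to the end with the two dogs (roughly the robot's left); turned by up to 0.4 rad either way. An aluminium T-track is let in flush along x = 0 and does not hinder sliding
- dog_near (a point): centre, at board-top height, of one of the two fixed upright dogs: dark wooden posts 20 mm in diameter, 50 mm tall above the board, at fixture x = -0.0632, y = 0.1269 (the one nearer the robot); the small black discs beside it are flush, empty dog holes
- dog_far (a point): the same for the other dog, at fixture x = +0.0632, y = 0.1269
- seat (a point): point on the board top, fixture x = 0, y = 0.07, over which the frame's centre stands when the frame touches both dogs; nothing marks it
- frame: bare drum frame: brown open hoop of bent wood lying flat on the board, no skin or bottom; 150 mm outside, 137 mm inside diameter (wall 6.5), 45 mm tall, 0.11 to 0.22 kg, slides freely. Origin: centre of its underside. Starts 100 to 120 mm to one side of the track (robot's side or far side) and 95 to 130 mm short of the seat; the shut fingers fit inside it
- block (a joint): travel of the sliding stop block along the T-track, m: 0 is fully back, growing towards the dogs, limit 0.19; it starts at 0 to 0.04 and touches the seated frame at 0.155. It slides stiffly (about 3 N, a little more when moved fast) and stays where it is left
- block_face (a point): middle of the stop block's cork front face, at board-top height; axes as the fixture's, +y towards the dogs. The block is hardwood, 90 mm wide (x), 50 mm long (from this face back to -y), its top 37 mm above the board; two bolts with nuts on top reach 48 mm above the board
- bowl: bystander: round steel bowl of brass tacks on the board, 80 mm across the rim, 30 mm tall, on the other side of the track from the frame. Origin: centre of its underside
- hammer: bystander: hammer 260 mm long lying on the bench to the robot's right of the board, head away from the robot, up to 26 mm tall. Origin: middle of its length, underside
- glue: bystander: glue jar, 60 mm diameter, 100 mm tall, standing on the bench to the robot's right of the board. Origin: centre of its underside
- drum: bystander: finished skinned drum, 200 mm diameter, 51 mm tall, lying on the bench to the robot's left of the board. Origin: centre of its underside
Mind the look-alikes: they are no part of the job. Of the things like the frame, leave any that is green or red; of the rest the smaller one is meant.

How it is judged:
By the outcome, as a careful person would: the job done as asked, in the order asked, and still so for the second after the job is handed in, with the robot touching nothing.
It also fails if it takes over 54 s, if anything falls off the work surface, if the arm or the gripper's body presses on something with over 40 N, if the wrist force passes 120 N, or if a joint passes its speed limit or range.

### The arm

A 6-joint arm with a two-finger parallel gripper is mounted at the origin on the work surface. World frame = base frame: x ahead of the robot, y to its left, z up, the work surface at z = 0. Lengths are in m, angles in rad, forces in N, time in s.
With the tool pointing down it reaches from about 0.325 to 0.75 m from the base axis. Payload 7.6 kg.
Tool frame: the origin (TCP) lies at the very end of the fingers, on their centre line; the grasp point (between the pads) lies 19 mm behind it; z points along the fingers, y is the line along which they close (so a half turn about z gives the same grasp; the last joint's range is limited). The gripper opens to 85 mm and grips with 20 to 120 N. Pads are 22 mm wide; open, the fingers measure 114 mm over their backs; the gripper's body (76 mm by 85 mm) begins 54 mm behind the grasp point. The pads swing forward as they close: fully open they stand 13 mm farther back than shut.
Start: joints at [-1.384, 0.052, 1.401, -0, 1.689, -0.07], TCP at [0.133, -0.508, 0.231] pointing down, gripper open.
Joint ranges: [-2.9, 2.9], [-0.91, 2.17], [0.12, 2.37], [-1.06, 4.2], [0.26, 2.73], [-2.93, 2.93]. Speed limits (rad/s): [2.57, 2.57, 3.01, 3.14, 3.14, 3.14].

### API

Orientations are given as a rotation vector (axis times angle).
In Python, from rig import robot, viewer, close_job gives the robot as it stands.
- The arm moves only by the tool step_arm, never from a script. Its argument "commands" is a list of rows, each a list of 7 numbers: the turn, a rotation vector about the tool's x, y, z as a fraction of full scale, then the shift along the tool's x, y, z as a fraction of full scale, then the closure, from -1 (fully open) to 1 (shut). In form: [[ax, ay, az, dx, dy, dz, jaw], ...]. A call has 1 to 20 rows; each row shifts and turns the commanded pose from where the row before left it, along the tool's axes as they then stand; what a row does not reach is not made up. Full scale, the value 1, is 30 cm for a shift and 2 pi rad for a turn. A row lasts 1/12 s, in which the tool goes at most 41.7 mm and 7.16 degrees, less where a joint would pass 70% of its speed; a pose out of reach is approached as far as the arm can. A call with a number of a shift or a turn outside -1 to 1 is refused whole. A call with a gripper value outside its range is refused whole. The fingers move at their own pace and stop on an object; the grip force is fixed at half the most. Time passes only in rows, so rows that do not move let the fingers close. It gives the time, the measured TCP pose, the force, the opening and the grip force at its end, in the units of the state.
- robot.get_obs(): the state, without advancing time (a new reading comes with each control period).
- viewer.capture(name): name is "side" or "top"; returns (picture, depth): 480x640x3 uint8, red, green, blue; 480x640 float32, m along the optical axis (not along the pixel's ray), 0 where there is no reading.
- viewer.camera_params(name): a dict with "camera_matrix" (3x3 intrinsics, pixels), "view" (4x4, takes a point from world to camera coordinates). Camera axes: x right, y up, looking along -z (the intrinsics and any distortion apply to the point x, -y, -z); pixel columns grow to the right and rows downward; lengths in m; the calibration is good to about 2 mm. A picture is of the moment at which its call begins. camera_params takes no time and is no camera call.
- close_job(): hands the job in; it is judged then, once.
The state is a dict: "t": time; "joint_pos": joint angles; "qvel": joint speeds; "tau": joint torques, N m; "ee_pos": TCP position; "orientation": TCP orientation; "wrist_force": force on the tool from outside, world axes, zero at the start; "wrist_torque": the same for the moment, N m; "finger_gap": finger opening in m; "grasp_force": force on a finger pad.
Only numpy, scipy, OpenCV 4.12 (cv2) and the standard library are available. Lean on these libraries where they do the work, as an engineer would, in place of code of your own. Each camera call takes 0.05 s, during which the arm holds its last target. There are 200 camera calls.

## Working session

There is one attempt and no reset: what is moved stays moved. The work goes in short steps, Python scripts to look and compute and a tool call to move; the robot and the scene stay as the last step left them, time stands still between calls to the robot, and variables do not carry over. Pictures are saved under pics/ and viewed, at most 10 in all, crops included, and the job is handed in when it is done.

Besides the shell and the picture viewer there is one more tool, called in YAML: its name, and indented under it one key for each argument. step_arm: Moves the arm, as the interface text tells. Shift numbers are shares of 30 cm and turn numbers shares of 2 pi rad, none past 1 either way. Its arguments: {"type":"object","properties":{"commands":{"type":"array"}},"required":["commands"]}

```bash
ls; mkdir -p pics; cat > h.py <<'E'
import numpy as np, cv2
from rig import robot, viewer, close_job
def cap(n,f=None):
    p,d=viewer.capture(n)
    if f: cv2.imwrite('pics/'+f,p[:,:,::-1])
    c=viewer.camera_params(n)
    return p,d,np.array(c['camera_matrix']),np.array(c['view'])
def world(d,K,V,u=None,v=None):
    # depth map -> world xyz map
    vv,uu=np.mgrid[0:480,0:640]
    P=np.stack([(uu-K[0,2])/K[0,0]*d,-(vv-K[1,2])/K[1,1]*d,-d,np.ones_like(d)],-1)
    return (P@np.linalg.inv(V).T)[...,:3]
E
python3 - <<'E'
from h import *
for n in ('top','side'):
    p,d,K,V=cap(n,n+'0.png'); print(n,K.round(1).tolist(),np.linalg.inv(V)[:3].round(3).tolist(),(d>0).mean(), viewer.camera_params(n).keys())
    np.savez(n+'0.npz',p=p,d=d,K=K,V=V)
o=robot.get_obs();print(o['t'],o['ee_pos'],o['orientation'],o['finger_gap'])
E
```

```text
pics
top [[496.5, 0.0, 322.9], [0.0, 496.5, 236.6], [0.0, 0.0, 1.0]] [[-0.017, 0.998, -0.055, 0.365], [-1.0, -0.017, -0.003, 0.014], [-0.004, 0.055, 0.998, 1.504]] 0.9959635416666667 dict_keys(['camera_matrix', 'view'])
side [[610.2, 0.0, 310.7], [0.0, 610.2, 244.1], [0.0, 0.0, 1.0]] [[-0.692, 0.515, -0.506, -0.306], [-0.722, -0.49, 0.489, 0.733], [0.004, 0.703, 0.711, 1.074]] 0.995908203125 dict_keys(['camera_matrix', 'view'])
0.1 [ 0.13332047 -0.5075268   0.23055378] [-3.11437310e+00 -4.02108691e-01  9.15536067e-05] 0.08556449267837077
```

View pics/top0.png

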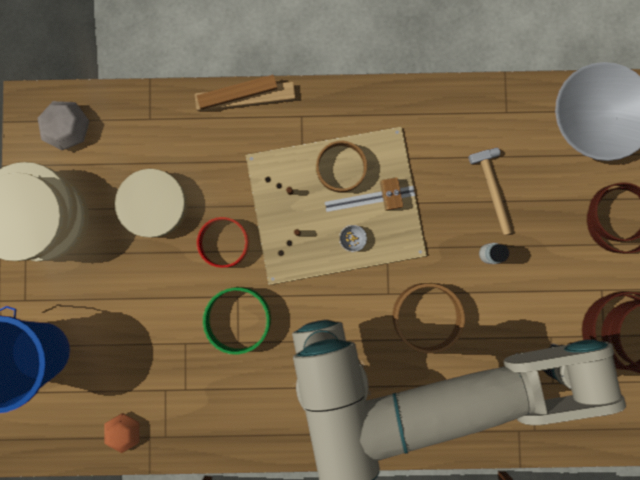

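View pics/side0.png

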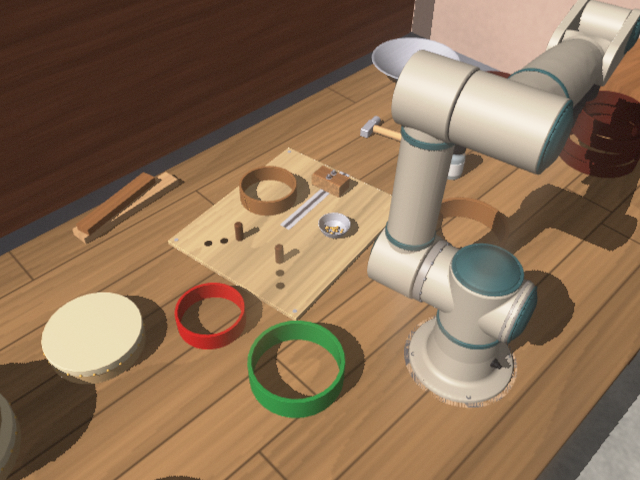

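Top view: the bare frame candidates are the brown hoop on the board (342,166), the larger brown hoop on the bench (428,317), red (222,242), green (237,320), and dark red ones at the right edge (620,217). I choose (342,166): brown, the smaller one, and on the board. The dogs are near (290,191) and (298,233), the block is at (392,194), and the bowl at (353,238).

```bash
python3 - <<'E'
from h import *
from scipy.optimize import least_squares
S={}
for n in('top','side'):
    z=np.load(n+'0.npz');S[n]=(z['p'],world(z['d'],z['K'],z['V']),z['K'],z['V'])
cv2.imwrite('pics/crop.png',cv2.resize(S['top'][0][120:290,240:430,::-1],None,fx=3.5,fy=3.5,interpolation=cv2.INTER_CUBIC))
p,W,K,V=S['top']
# board from colour quad -> corners
hsv=cv2.cvtColor(p,cv2.COLOR_RGB2HSV)
roi=np.zeros(p.shape[:2],bool);roi[110:300,235:440]=1
m=(roi&(np.abs(W[...,2]-.012)<.005))
print('z board med',np.median(W[150:260,260:410,2]),'bench',np.median(W[300:310,150:280,2]))
hi=roi&(W[...,2]>0.0065)
cnt=max(cv2.findContours(hi.astype(np.uint8),0,1)[0],key=cv2.contourArea)
r=cv2.minAreaRect(cnt);print(r)
def px(u,v,zz):
    c=np.linalg.inv(V);dr=c[:3,:3]@np.array([(u-K[0,2])/K[0,0],-(v-K[1,2])/K[1,1],-1]);o=c[:3,3];return o+dr*(zz-o[2])/dr[2]
for b in cv2.boxPoints(r): print(b,px(*b,.012).round(4))
for n in S:
    p,W,_,_=S[n]
    X,Y,Z=W[...,0],W[...,1],W[...,2]
    inb=(X>.35)&(X<.75)&(Y>-.25)&(Y<.25)
    t=inb&(Z>.04)&(Z<.075)
    l,L,st,ce=cv2.connectedComponentsWithStats(t.astype(np.uint8))
    for i in range(1,l):
        if st[i,4]>8: q=W[L==i];print(n,ce[i].round(1),st[i,4],q.mean(0).round(4),q[:,2].max().round(4),q.min(0).round(3),q.max(0).round(3))
    # hoop top fit
    t=inb&(Z>.05)&(Z<.062)&(X>.5)&(Y<.08)&(Y>-.14)
    q=W[t]
    f=least_squares(lambda a:np.hypot(q[:,0]-a[0],q[:,1]-a[1])-a[2],[.6,-.05,.07],loss='soft_l1',f_scale=.003);print(n,'hoop',f.x.round(4),len(q))
E
```

```text
z board med 0.01238533013605092 bench 0.0005914867841858573
((335.6097106933594, 205.63626098632812), (134.6002655029297, 161.3775634765625), 80.21759033203125)
[244.6594  153.02425] [0.7056 0.2531 0.012 ]
[403.69052 125.60509] [ 0.7814 -0.232   0.012 ]
[426.56003 258.2483 ] [ 0.3769 -0.2902  0.012 ]
[267.5289  285.66742] [0.3029 0.1878 0.012 ]
top [340.2 164.1] 430 [ 0.658  -0.0352  0.0549] 0.0655 [ 0.58  -0.108  0.04 ] [0.729 0.039 0.065]
top [391. 193.] 519 [ 0.5704 -0.1834  0.049 ] 0.0658 [ 0.523 -0.216  0.04 ] [ 0.618 -0.152  0.066]
top [288.6 189.8] 39 [0.5835 0.1177 0.0592] 0.0658 [0.575 0.108 0.041] [0.595 0.125 0.066]
top [344.  228.3] 12 [ 0.4689 -0.0432  0.0426] 0.0454 [ 0.455 -0.058  0.04 ] [ 0.479 -0.031  0.045]
top [362.1 232.5] 19 [ 0.4556 -0.0964  0.042 ] 0.0448 [ 0.431 -0.105  0.04 ] [ 0.475 -0.082  0.045]
top [296.1 231.8] 40 [0.4598 0.0973 0.0606] 0.0668 [0.451 0.089 0.051] [0.468 0.107 0.067]
top [245.4 241.8] 31 [0.4339 0.2478 0.0449] 0.0558 [0.407 0.245 0.04 ] [0.46  0.25  0.056]
top hoop [ 0.6543 -0.0358  0.0714] 340
side [267.3 186.8] 801 [ 0.6519 -0.0347  0.0513] 0.0645 [ 0.577 -0.111  0.04 ] [0.733 0.042 0.065]
side [330.2 177.5] 488 [ 0.5676 -0.1818  0.0487] 0.0627 [ 0.522 -0.219  0.04 ] [ 0.619 -0.151  0.063]
side [328.8 214. ] 12 [ 0.4734 -0.0825  0.0426] 0.0475 [ 0.467 -0.089  0.04 ] [ 0.477 -0.075  0.047]
side [321.6 217.2] 10 [ 0.4779 -0.0617  0.042 ] 0.0448 [ 0.476 -0.072  0.04 ] [ 0.482 -0.053  0.045]
side [345.3 219.4] 25 [ 0.4315 -0.0984  0.0424] 0.0464 [ 0.406 -0.107  0.04 ] [ 0.455 -0.082  0.046]
side [238.  227.3] 82 [0.5817 0.1194 0.0546] 0.0661 [0.573 0.109 0.04 ] [0.595 0.129 0.066]
side [278.5 250.2] 87 [0.4573 0.0995 0.0541] 0.0651 [0.449 0.086 0.04 ] [0.47  0.108 0.065]
side [235.3 291.9] 39 [0.4346 0.2474 0.0443] 0.049 [0.409 0.244 0.041] [0.456 0.25  0.049]
side hoop [ 0.6539 -0.036   0.0714] 472
```

View pics/crop.png

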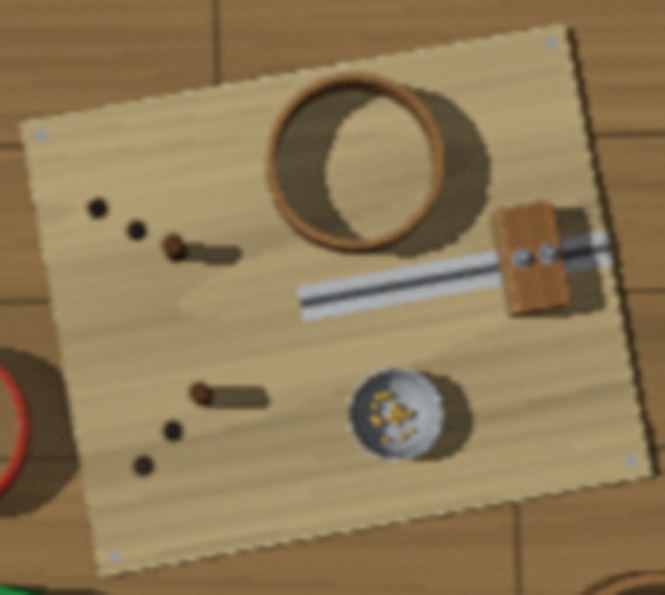

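The crop confirms it: a brown hoop of about 150 mm on the board, at (355,160) in the crop. Dogs are at (172,245) and (200,393), the block at (533,257). From the two views I get a board yaw of about 0.158, seat ≈ (0.530, 0.051), and frame centre ≈ (0.654, -0.036), or fixture (0.109, -0.035). I'll put the shut fingertips inside the hoop and drag it.

step_arm:
  commands:
    - [0, 0, 0.0158, 0, 0, 0, 1]
    - [0, 0, 0, 0.098, -0.064, 0, 1]
    - [0, 0, 0, 0.098, -0.064, 0, 1]
    - [0, 0, 0, 0.098, -0.064, 0, 1]
    - [0, 0, 0, 0.098, -0.064, 0, 1]
    - [0, 0, 0, 0.098, -0.064, 0, 1]
    - [0, 0, 0, 0.098, -0.064, 0, 1]
    - [0, 0, 0, 0.098, -0.064, 0, 1]
    - [0, 0, 0, 0.098, -0.064, 0, 1]
    - [0, 0, 0, 0.098, -0.064, 0, 1]
    - [0, 0, 0, 0.098, -0.064, 0, 1]
    - [0, 0, 0, 0.098, -0.064, 0, 1]
    - [0, 0, 0, 0.098, -0.064, 0, 1]
    - [0, 0, 0, 0.098, -0.064, 0, 1]
    - [0, 0, 0, 0.098, -0.064, 0, 1]
    - [0, 0, 0, 0.098, -0.064, 0, 1]
    - [0, 0, 0, 0.098, -0.064, 0, 1]
    - [0, 0, 0, 0.098, -0.064, 0, 1]
    - [0, 0, 0, 0.098, -0.064, 0, 1]
    - [0, 0, 0, 0, 0, 0, 1]

```text
t: 1.77
ee_pos: [0.6043, -0.079, 0.229]
orientation: [-3.129, -0.255, 0.003]
wrist_force: [-0.4, 0.6, -0.5]
finger_gap: 0.0001
grasp_force: 0.0
```

```bash
cat >> h.py <<'E'
from scipy.spatial.transform import Rotation as R
def fx(p,th=.158,o=(.541,-.0185)):
    c,s=np.cos(th),np.sin(th);q=np.asarray(p)[...,:2]-o
    return np.stack([q[...,0]*c+q[...,1]*s,-q[...,0]*s+q[...,1]*c],-1)
def st():
    o=robot.get_obs();M=R.from_rotvec(o['orientation']).as_matrix()
    print('t',o['t'],'pos',o['ee_pos'].round(4),'fix',fx(o['ee_pos']).round(4),'yaw',np.arctan2(M[1,0],M[0,0]).round(4),'tz',M[:,2].round(3),'F',np.round(o['wrist_force'],1),'gap',round(o['finger_gap'],4),'q',np.round(o['joint_pos'],2))
E
python3 - <<'E'
from h import *
z=np.load('top0.npz');W=world(z['d'],z['K'],z['V']);f=fx(W)
# refine board yaw/dogs/bowl
for n in('top','side'):
    z=np.load(n+'0.npz');W=world(z['d'],z['K'],z['V']);f=fx(W);Z=W[...,2]
    for x0,y0 in((-.0632,.1269),(.0632,.1269)):
        m=(np.hypot(f[...,0]-x0,f[...,1]-y0)<.02)&(Z>.057);print(n,'dogtop',f[m].mean(0),m.sum())
    m=(np.hypot(f[...,0]+.1,f[...,1]+.05)<.07)&(Z>.025);print('bowl',(f[m].min(0)+f[m].max(0))/2)
    m=(abs(f[...,0])<.06)&(f[...,1]<-.1)&(Z>.04);print('block',f[m].min(0),f[m].max(0))
st()
E
```

```text
top dogtop [-0.06142708  0.12658867] 32
top dogtop [0.06412155 0.12767635] 30
bowl [-0.10651391 -0.03104029]
block [-0.04175026 -0.92574661] [ 0.05990188 -0.14185434]
side dogtop [-0.06275834  0.12783525] 45
side dogtop [0.06338739 0.128858  ] 40
bowl [-0.10568713 -0.03339078]
block [-0.04433741 -0.95643754] [ 0.05950261 -0.13755338]
t 1.7667 pos [ 0.6043 -0.079   0.229 ] fix [ 0.053  -0.0697] yaw 0.1625 tz [-0.002  0.002 -1.   ] F [-0.4  0.6 -0.5] gap 0.0001 q [-0.19  0.3   1.13  0.    1.72  1.22]
```

step_arm:
  commands:
    - [0, 0, 0, 0.062, -0.039, 0, 1]
    - [0, 0, 0, 0.062, -0.039, 0, 1]
    - [0, 0, 0, 0.062, -0.039, 0, 1]
    - [0, 0, 0, 0, 0, 0.1, 1]
    - [0, 0, 0, 0, 0, 0.1, 1]
    - [0, 0, 0, 0, 0, 0.1, 1]
    - [0, 0, 0, 0, 0, 0, 1]
    - [0, 0, 0, 0, 0, 0, 1]

```text
t: 2.43
ee_pos: [0.6503, -0.0401, 0.1395]
orientation: [-3.131, -0.247, 0.007]
wrist_force: [0.6, 1.1, 0.6]
finger_gap: 0.0
grasp_force: 0.0
```

```bash
python3 -c "from h import *
st()"
```

```text
t 2.4333 pos [ 0.6503 -0.0401  0.1395] fix [ 0.1045 -0.0385] yaw 0.1574 tz [-0.005  0.    -1.   ] F [0.6 1.1 0.6] gap 0.0 q [-0.12  0.45  1.11 -0.    1.58  1.3 ]
```

step_arm:
  commands:
    - [0, 0, 0, 0.01, -0.01, 0.065, 1]
    - [0, 0, 0, 0, 0, 0.065, 1]
    - [0, 0, 0, 0, 0, 0.065, 1]
    - [0, 0, 0, 0, 0, 0.065, 1]
    - [0, 0, 0, 0, 0, 0.065, 1]
    - [0, 0, 0, 0, 0, 0.05, 1]
    - [0, 0, 0, 0, 0, 0, 1]
    - [0, 0, 0, 0, 0, 0, 1]
    - [0, 0, 0, 0, 0, 0, 1]

```text
t: 3.18
ee_pos: [0.6555, -0.0369, 0.032]
orientation: [3.131, 0.247, 0.007]
wrist_force: [0.0, -0.2, 0.6]
finger_gap: -0.0
grasp_force: 0.0
```

```bash
python3 -c "from h import *
st()"
```

```text
t 3.1833 pos [ 0.6555 -0.0369  0.032 ] fix [ 0.1102 -0.0362] yaw 0.1574 tz [ 0.004 -0.001 -1.   ] F [ 0.  -0.2  0.6] gap -0.0 q [-0.11  0.55  1.2  -0.    1.38  1.3 ]
```

step_arm:
  commands:
    - [0, 0, 0, 0, 0, 0.027, 1]
    - [0, 0, 0, -0.043, -0.028, 0, 1]
    - [0, 0, 0, -0.043, -0.028, 0, 1]
    - [0, 0, 0, -0.043, -0.028, 0, 1]
    - [0, 0, 0, -0.043, -0.028, 0, 1]
    - [0, 0, 0, -0.043, -0.028, 0, 1]
    - [0, 0, 0, -0.043, -0.028, 0, 1]
    - [0, 0, 0, -0.043, -0.028, 0, 1]
    - [0, 0, 0, -0.043, -0.028, 0, 1]
    - [0, 0, 0, -0.043, -0.028, 0, 1]
    - [0, 0, 0, -0.043, -0.028, 0, 1]
    - [0, 0, 0, -0.022, -0.014, 0, 1]
    - [0, 0, 0, -0.022, -0.014, 0, 1]
    - [0, 0, 0, 0, 0, 0, 1]
    - [0, 0, 0, 0, 0, 0, 1]

```text
t: 4.43
ee_pos: [0.4994, 0.0323, 0.0211]
orientation: [3.132, 0.247, 0.001]
wrist_force: [-0.8, 0.3, 0.1]
finger_gap: 0.0002
grasp_force: 0.0
```

```bash
cat >> h.py <<'E'
from scipy.optimize import least_squares
def hoop(f=None,guess=(0,.05)):
    for n in('top','side'):
        p,d,K,V=cap(n,f and n+f);W=world(d,K,V);F=fx(W);Z=W[...,2]
        h=p.astype(int)
        m=(abs(F[...,0])<.14)&(F[...,1]>-.09)&(F[...,1]<.16)&(Z>.051)&(Z<.0605)
        q=F[m];r=np.hypot(*(q-guess).T);q=q[(r>.045)&(r<.1)]
        a=least_squares(lambda a:np.hypot(q[:,0]-a[0],q[:,1]-a[1])-.0717,guess,loss='cauchy',f_scale=.003)
        b=(abs(F[...,0])<.03)&(F[...,1]<.03)&(F[...,1]>-.23)&(Z>.04)&(Z<.056)
        print(n,'hoop fix',a.x.round(4),len(q),'block ymax',np.percentile(F[b][:,1],[1,99]).round(4) if b.any() else None)
E
python3 -c "from h import *
st();hoop('1.png')"
```

```text
t 4.4333 pos [0.4994 0.0323 0.0211] fix [-0.0331  0.0567] yaw 0.1577 tz [ 0.001 -0.    -1.   ] F [-0.8  0.3  0.1] gap 0.0002 q [-0.01  0.17  1.71 -0.    1.26  1.4 ]
top hoop fix [0.0149 0.0334] 151 block ymax [-0.1927 -0.0285]
side hoop fix [0.0144 0.0329] 372 block ymax [-0.1725 -0.0231]
```

View pics/side1.png

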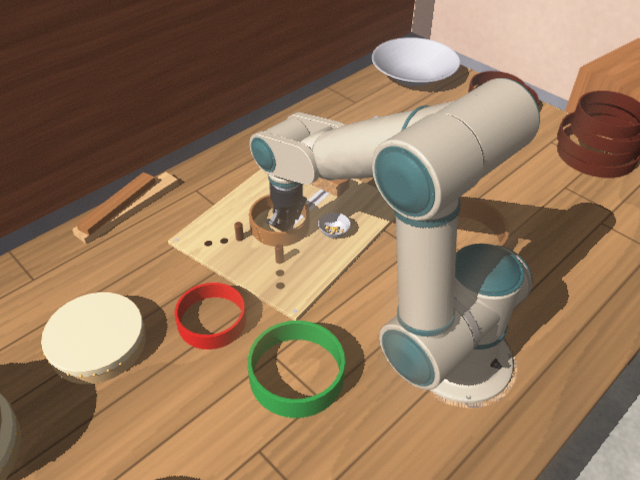

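The hoop (278,218 in the side picture) now stands at fixture (0.015, 0.033), clear of the bowl and dogs. Next a nudge -x, centre the finger, and push +y.

step_arm:
  commands:
    - [0, 0, 0, -0.02, 0, 0, 1]
    - [0, 0, 0, -0.02, 0, 0, 1]
    - [0, 0, 0, 0, 0, 0, 1]
    - [0, 0, 0, 0, 0, 0, 1]
    - [0, 0, 0, 0.05, 0, 0, 1]
    - [0, 0, 0, 0.05, 0, 0, 1]
    - [0, 0, 0, 0.05, 0, 0, 1]
    - [0, 0, 0, 0, 0, 0, 1]
    - [0, 0, 0, 0, -0.05, 0, 1]
    - [0, 0, 0, 0, -0.03, 0, 1]
    - [0, 0, 0, 0, -0.02, 0, 1]
    - [0, 0, 0, 0, -0.02, 0, 1]
    - [0, 0, 0, 0, -0.02, 0, 1]
    - [0, 0, 0, 0, -0.02, 0, 1]
    - [0, 0, 0, 0, -0.02, 0, 1]
    - [0, 0, 0, 0, -0.01, 0, 1]
    - [0, 0, 0, 0, 0, 0, 1]
    - [0, 0, 0, 0, 0, 0, 1]

```text
t: 6.03
ee_pos: [0.5226, 0.094, 0.0208]
orientation: [-3.132, -0.248, -0.0]
wrist_force: [0.1, -0.5, 0.6]
finger_gap: 0.0001
grasp_force: 0.0
```

```bash
python3 -c "from h import *
st();hoop()"
```

```text
t 6.0333 pos [0.5226 0.094  0.0208] fix [-0.0004  0.114 ] yaw 0.1579 tz [ 0.  0. -1.] F [ 0.1 -0.5  0.6] gap 0.0001 q [0.11 0.25 1.62 0.   1.27 1.52]
top hoop fix [0.0043 0.0635] 190 block ymax [-0.1926 -0.0032]
side hoop fix [0.0039 0.0634] 344 block ymax [-0.1595  0.0022]
```

step_arm:
  commands:
    - [0, 0, 0, -0.005, -0.007, 0, 1]
    - [0, 0, 0, 0, -0.007, 0, 1]
    - [0, 0, 0, 0, -0.007, 0, 1]
    - [0, 0, 0, 0, 0, 0, 1]
    - [0, 0, 0, 0, 0, 0, 1]

```text
t: 6.55
ee_pos: [0.5201, 0.0999, 0.0207]
orientation: [-3.132, -0.247, -0.0]
wrist_force: [-1.0, -1.1, 0.2]
finger_gap: 0.0001
grasp_force: 0.1
```

```bash
python3 -c "from h import *
st();hoop()"
```

```text
t 6.55 pos [0.5201 0.0999 0.0207] fix [-0.002   0.1202] yaw 0.1577 tz [ 0.  0. -1.] F [-1.  -1.1  0.2] gap 0.0001 q [0.12 0.24 1.63 0.   1.27 1.53]
top hoop fix [0.0033 0.0689] 209 block ymax [-0.1928  0.004 ]
side hoop fix [0.0029 0.0686] 338 block ymax [-0.1486  0.0066]
```

step_arm:
  commands:
    - [0, 0, 0, 0, -0.005, 0, 1]
    - [0, 0, 0, 0, 0, 0, 1]
    - [0, 0, 0, 0, -0.004, 0, 1]
    - [0, 0, 0, 0, 0, 0, 1]

```text
t: 6.98
ee_pos: [0.5198, 0.1024, 0.0207]
orientation: [3.132, 0.247, 0.0]
wrist_force: [0.3, -2.1, 0.1]
finger_gap: -0.0001
grasp_force: 0.8
```

```bash
python3 -c "from h import *
st();hoop()"
```

```text
t 6.9833 pos [0.5198 0.1024 0.0207] fix [-0.0019  0.1228] yaw 0.1575 tz [ 0. -0. -1.] F [ 0.3 -2.1  0.1] gap -0.0001 q [ 0.13  0.25  1.62 -0.    1.27  1.54]
top hoop fix [0.002  0.0709] 198 block ymax [-0.1925  0.0039]
side hoop fix [0.0018 0.0706] 329 block ymax [-0.1498  0.0091]
```

step_arm:
  commands:
    - [0, 0, 0, 0, -0.005, 0, 1]
    - [0, 0, 0, 0, 0, 0, 1]
    - [0, 0, 0, 0, 0, 0, 1]

```text
t: 7.33
ee_pos: [0.5197, 0.1027, 0.0207]
orientation: [3.13, 0.246, 0.0]
wrist_force: [0.4, -8.2, -0.2]
finger_gap: -0.0002
grasp_force: 3.8
```

```bash
python3 -c "from h import *
st();hoop()"
```

```text
t 7.3333 pos [0.5197 0.1027 0.0207] fix [-0.0019  0.123 ] yaw 0.157 tz [ 0.    -0.002 -1.   ] F [ 0.4 -8.2 -0.2] gap -0.0002 q [ 0.13  0.25  1.62 -0.    1.27  1.54]
top hoop fix [0.002  0.0712] 203 block ymax [-0.1929  0.0059]
side hoop fix [0.0018 0.0713] 347 block ymax [-0.1482  0.0083]
```

Seated: motion stopped at 8 N, with the hoop within 1 mm of the seat. Back off, lift, and go behind the block.

step_arm:
  commands:
    - [0, 0, 0, 0, 0.03, 0, 1]
    - [0, 0, 0, 0, 0.06, 0, 1]
    - [0, 0, 0, 0, 0.06, 0, 1]
    - [0, 0, 0, 0, 0, 0, 1]
    - [0, 0, 0, 0, 0, -0.1, 1]
    - [0, 0, 0, 0, 0, -0.1, 1]
    - [0, 0, 0, 0, 0, -0.1, 1]
    - [0, 0, 0, 0, 0, -0.1, 1]
    - [0, 0, 0, 0, 0.1, 0, 1]
    - [0, 0, 0, 0, 0.1, 0, 1]
    - [0, 0, 0, 0, 0.1, 0, 1]
    - [0, 0, 0, 0, 0.1, 0, 1]
    - [0, 0, 0, 0, 0.1, 0, 1]
    - [0, 0, 0, 0, 0.1, 0, 1]
    - [0, 0, 0, 0, 0.1, 0, 1]
    - [0, 0, 0, 0, 0.1, 0, 1]
    - [0, 0, 0, 0, 0.1, 0, 1]
    - [0, 0, 0, 0, 0.1, 0, 1]
    - [0, 0, 0, 0, 0, 0, 1]
    - [0, 0, 0, 0, 0, 0, 1]

```text
t: 9.1
ee_pos: [0.5734, -0.2375, 0.1401]
orientation: [-3.131, -0.244, 0.001]
wrist_force: [-0.7, 0.5, -0.9]
finger_gap: -0.0
grasp_force: 0.0
```

```bash
python3 -c "from h import *
st();hoop('2.png')"
```

```text
t 9.1 pos [ 0.5734 -0.2375  0.1401] fix [-0.0024 -0.2214] yaw 0.1556 tz [-0.001  0.001 -1.   ] F [-0.7  0.5 -0.9] gap -0.0 q [-0.45  0.36  1.23  0.    1.55  0.96]
top hoop fix [0.002  0.0707] 317 block ymax [-0.187   0.0074]
side hoop fix [0.0015 0.0708] 523 block ymax [-0.1942  0.0073]
```

View pics/side2.png

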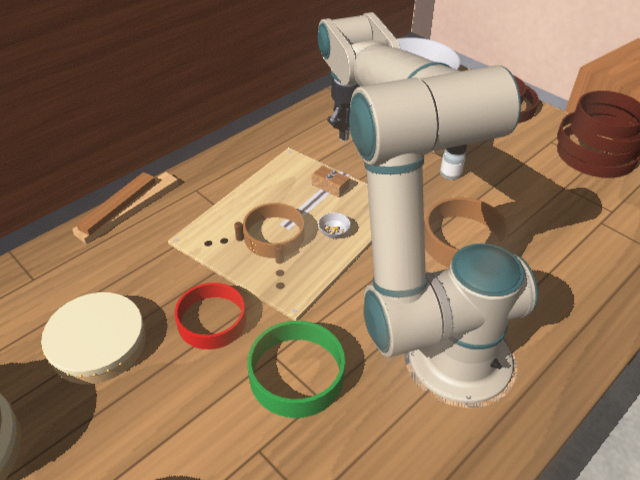

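The side picture shows the frame (273,230) resting against both dogs, the block at (330,180), and the bowl (334,226) undisturbed. Descend behind the block.

step_arm:
  commands:
    - [0, 0, 0, 0.008, 0.02, 0.07, 1]
    - [0, 0, 0, 0, 0, 0.07, 1]
    - [0, 0, 0, 0, 0, 0.07, 1]
    - [0, 0, 0, 0, 0, 0.07, 1]
    - [0, 0, 0, 0, 0, 0.06, 1]
    - [0, 0, 0, 0, 0, 0.04, 1]
    - [0, 0, 0, 0, 0, 0, 1]
    - [0, 0, 0, 0, 0, 0, 1]

```text
t: 9.87
ee_pos: [0.577, -0.2415, 0.0268]
orientation: [-3.131, -0.249, 0.001]
wrist_force: [0.3, 0.3, -0.7]
finger_gap: 0.0001
grasp_force: 0.0
```

```bash
python3 -c "from h import *
st()"
```

```text
t 9.8667 pos [ 0.577  -0.2415  0.0268] fix [ 0.0004 -0.2259] yaw 0.1585 tz [-0.  0. -1.] F [ 0.3  0.3 -0.7] gap 0.0001 q [-0.46  0.48  1.31  0.    1.35  0.96]
```

step_arm:
  commands:
    - [0, 0, 0, 0, -0.02, 0, 1]
    - [0, 0, 0, 0, -0.02, 0, 1]
    - [0, 0, 0, 0, -0.03, 0, 1]
    - [0, 0, 0, 0, -0.03, 0, 1]
    - [0, 0, 0, 0, -0.03, 0, 1]
    - [0, 0, 0, 0, -0.03, 0, 1]
    - [0, 0, 0, 0, -0.03, 0, 1]
    - [0, 0, 0, 0, -0.03, 0, 1]
    - [0, 0, 0, 0, -0.03, 0, 1]
    - [0, 0, 0, 0, -0.03, 0, 1]
    - [0, 0, 0, 0, -0.03, 0, 1]
    - [0, 0, 0, 0, -0.03, 0, 1]
    - [0, 0, 0, 0, -0.03, 0, 1]
    - [0, 0, 0, 0, -0.03, 0, 1]
    - [0, 0, 0, 0, -0.03, 0, 1]
    - [0, 0, 0, 0, -0.03, 0, 1]
    - [0, 0, 0, 0, -0.01, 0, 1]
    - [0, 0, 0, 0, 0, 0, 1]
    - [0, 0, 0, 0, 0, 0, 1]

```text
t: 11.45
ee_pos: [0.554, -0.1021, 0.0257]
orientation: [-3.13, -0.248, 0.003]
wrist_force: [0.3, 0.0, -0.3]
finger_gap: -0.0
grasp_force: 0.0
```

```bash
python3 -c "from h import *
st();hoop()"
```

```text
t 11.45 pos [ 0.554  -0.1021  0.0257] fix [-0.0003 -0.0847] yaw 0.1582 tz [-0.002  0.001 -1.   ] F [ 0.3  0.  -0.3] gap -0.0 q [-0.25  0.33  1.51  0.    1.3   1.16]
top hoop fix [0.0021 0.0708] 336 block ymax [-0.0665  0.0074]
side hoop fix [0.0016 0.0707] 587 block ymax [-0.0883  0.0066]
```

step_arm:
  commands:
    - [0, 0, 0, 0, -0.015, 0, 1]
    - [0, 0, 0, 0, -0.015, 0, 1]
    - [0, 0, 0, 0, -0.01, 0, 1]
    - [0, 0, 0, 0, 0, 0, 1]
    - [0, 0, 0, 0, 0, 0, 1]

```text
t: 11.97
ee_pos: [0.5529, -0.0907, 0.0267]
orientation: [-3.131, -0.248, 0.0]
wrist_force: [1.0, -0.3, 0.4]
finger_gap: -0.0
grasp_force: 0.0
```

step_arm:
  commands:
    - [0, 0, 0, 0, -0.005, 0, 1]
    - [0, 0, 0, 0, 0, 0, 1]

```text
t: 12.13
ee_pos: [0.5528, -0.0897, 0.0268]
orientation: [3.132, 0.247, 0.001]
wrist_force: [0.1, -1.2, -0.4]
finger_gap: 0.0001
grasp_force: 0.7
```

step_arm:
  commands:
    - [0, 0, 0, 0, -0.005, 0, 1]
    - [0, 0, 0, 0, 0, 0, 1]

```text
t: 12.3
ee_pos: [0.5526, -0.0883, 0.0268]
orientation: [3.131, 0.247, 0.001]
wrist_force: [1.2, -2.5, -0.2]
finger_gap: -0.0003
grasp_force: 1.2
```

```bash
python3 -c "from h import *
st();hoop()"
```

```text
t 12.3 pos [ 0.5526 -0.0883  0.0268] fix [ 0.0004 -0.0708] yaw 0.1575 tz [ 0. -0. -1.] F [ 1.2 -2.5 -0.2] gap -0.0003 q [-0.22  0.31  1.53 -0.    1.3   1.19]
top hoop fix [0.0021 0.0708] 333 block ymax [-0.054   0.0038]
side hoop fix [0.0014 0.0705] 629 block ymax [-0.0737  0.0077]
```

step_arm:
  commands:
    - [0, 0, 0, 0, -0.005, 0, 1]
    - [0, 0, 0, 0, 0, 0, 1]

```text
t: 12.57
ee_pos: [0.5524, -0.0876, 0.0269]
orientation: [3.13, 0.246, 0.001]
wrist_force: [1.3, -6.2, -1.8]
finger_gap: -0.0004
grasp_force: 3.3
```

step_arm:
  commands:
    - [0, 0, 0, 0, -0.004, 0, 1]
    - [0, 0, 0, 0, 0, 0, 1]

```text
t: 12.73
ee_pos: [0.5524, -0.0875, 0.0269]
orientation: [3.128, 0.246, 0.002]
wrist_force: [1.9, -10.8, -1.9]
finger_gap: 0.0001
grasp_force: 5.6
```

step_arm:
  commands:
    - [0, 0, 0, 0, -0.004, 0, 1]
    - [0, 0, 0, 0, 0, 0, 1]

```text
t: 12.9
ee_pos: [0.5524, -0.0874, 0.0269]
orientation: [3.126, 0.245, 0.002]
wrist_force: [3.5, -15.0, -4.4]
finger_gap: -0.0002
grasp_force: 7.9
```

The block is firm against the frame (force rises with no movement). Withdraw and check.

step_arm:
  commands:
    - [0, 0, 0, 0, 0.02, 0, 1]
    - [0, 0, 0, 0, 0.04, 0, 1]
    - [0, 0, 0, 0, 0.06, 0, 1]
    - [0, 0, 0, 0, 0, 0, 1]
    - [0, 0, 0, 0, 0, -0.1, 1]
    - [0, 0, 0, 0, 0, -0.1, 1]
    - [0, 0, 0, 0, 0, -0.1, 1]
    - [0, 0, 0, 0, 0, -0.1, 1]
    - [0, 0, 0, 0, 0.1, 0, 1]
    - [0, 0, 0, 0, 0.1, 0, 1]
    - [0, 0, 0, 0, 0.1, 0, 1]
    - [0, 0, 0, 0, 0.1, 0, 1]
    - [0, 0, 0, 0, 0, 0, 1]
    - [0, 0, 0, 0, 0, 0, 1]

```text
t: 14.07
ee_pos: [0.5761, -0.2393, 0.1462]
orientation: [-3.131, -0.244, 0.001]
wrist_force: [0.2, 0.8, 0.1]
finger_gap: 0.0002
grasp_force: 0.0
```

```bash
python3 -c "from h import *
st();hoop('3.png')
p=cv2.imread('pics/top3.png');cv2.imwrite('pics/crop3.png',cv2.resize(p[120:290,240:430],None,fx=3.5,fy=3.5,interpolation=cv2.INTER_CUBIC))
z=np.load('top0.npz');print(np.abs(cv2.absdiff(z['p'],p[:,:,::-1]))[100:300,60:240].mean())"
```

```text
t 14.0667 pos [ 0.5761 -0.2393  0.1462] fix [-1.000e-04 -2.236e-01] yaw 0.1556 tz [-0.001  0.001 -1.   ] F [0.2 0.8 0.1] gap 0.0002 q [-0.45  0.37  1.21  0.    1.57  0.96]
top hoop fix [0.0021 0.0703] 435 block ymax [-0.0536  0.0054]
side hoop fix [0.0012 0.0707] 592 block ymax [-0.0564  0.008 ]
0.9985555555555555
```

View pics/crop3.png

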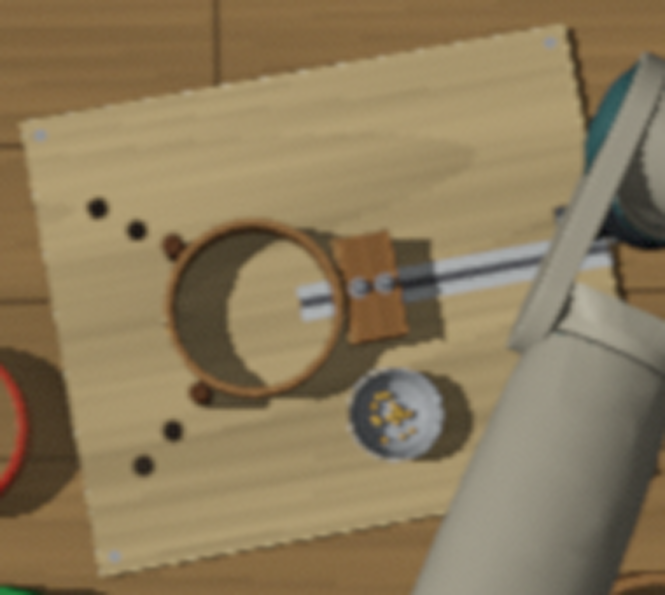

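View pics/side3.png

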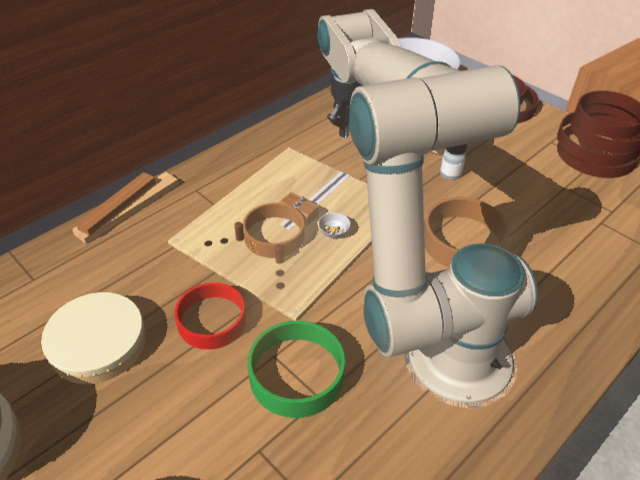

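The crop shows the hoop (257,308) touching both dogs at (175,247) and (202,392), with the block's face at (340,290) against its other side. The bowl (397,413) has not moved. The side view agrees, and the arm is clear.

```bash
python3 -c "from rig import close_job
print(close_job())"
```

```text
the job is handed in; nothing more can be done
None
```

The drum frame sits against both dogs with the stop block pushed firmly against its other side. The bowl did not move, the arm kept well clear of the hammer, glue jar and drum, and the job was handed in at about 14 s of the 54 s allowed.

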